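Count along the sorting rack and file the measured gear in gap three

ROBOT

A 6-joint arm with a two-finger parallel gripper is mounted at the origin on the work surface. World frame = base frame: x ahead of the robot, y to its left, z up, the work surface at z = 0. Lengths are in mm, angles in rad, forces in N, time in s.
With the tool pointing down it reaches from about 350 to 975 mm from the base axis. Payload 7.1 kg.
Tool frame: the origin (TCP) lies midway between the tips of the shut fingers; the grasp point (between the pads) lies 19 mm behind it (ctrl.grip_depth is the distance from the TCP to the grasp point, in mm); z points along the fingers, y is the line along which they close (so a half turn about z gives the same grasp; the last joint's range is limited). The gripper opens to 88 mm and grips with 3 to 60 N. Pads are 20 mm wide; open, the fingers measure 115 mm over their backs; the gripper's body (75 mm by 178 mm) begins 61 mm behind the grasp point.
Start: joints at [1.159, 0.423, 1.63, -0, 1.089, -0.019], TCP at [239.203, 577.396, 222.675] pointing down, gripper open.
Joint ranges: [-3, 3], [-0.9, 2.11], [0.09, 2.58], [-1.31, 4.45], [0.11, 2.69], [-2.54, 2.54]. Speed limits (rad/s): [2.39, 2.39, 3.01, 3.14, 3.14, 3.14].

INTERFACE

Orientations are given as a rotation vector (axis times angle).
In Python, from workcell import ctrl, cams gives the robot as it stands.
- The arm moves only by the tool move_arm, never from a script. Its argument "steps" is a list of rows, each a list of 3 entries, a list of its own where there are three numbers: the shift along the tool's x, y, z in units of 25 mm (1.0 is 25 mm), then the turn about the tool's z in units of 5 degrees (1.0 is 5 degrees), then the closure, from 0 (fully open) to 1 (shut). A call has 1 to 20 rows; each row shifts and turns the commanded pose from where the row before left it, along the tool's axes as they then stand; what a row does not reach is not made up. A row lasts 1/12 s, in which the tool goes at most 41.7 mm and 7.16 degrees, less where a joint would pass 70% of its speed; a pose out of reach is approached as far as the arm can. A call is refused whole if a number of a shift passes 1 or a number of a turn 1, either way. A call with a gripper value outside its range is refused whole. The fingers move at their own pace and stop on an object; the grip force is fixed at half the most. Time passes only in rows, so rows that do not move let the fingers close. It gives the time, the measured TCP pose, the force, the opening and the grip force at its end, in the units of the state.
- ctrl.get_obs(): the state, without advancing time (a new reading comes with each control period).
- cams.get_image(name): name is "side" or "top"; returns a dict with "image" (480x640x3 uint8, red, green, blue), "camera_matrix" (3x3 intrinsics, pixels), "k1" (the pictures are not rectified: a ray, as slopes to the right and down, at radius r is drawn at 1 + k1 r^2 times it, then the intrinsics apply), "xyz" and "rotation" of the camera in the world. Camera axes: x right, y down, z forward; pixel columns grow to the right and rows downward; lengths in mm; the calibration is good to about 2 mm. A picture is of the moment at which its call begins. There is no depth.
- ctrl.close_job(): hands the job in; it is judged then, once.
Trained networks look in the newest picture that a camera, given by its name, has taken for a name from the list of things; names that differ only in an ending like _2 or _b are one class to them, and where a whole thing is asked for, a point or a joint stands for the part that bears it (a point fixed in the world has none). Each returns a list of dicts, best first, with "p" (0 to 1); they miss things now and then, are a little off and sometimes report something else, mostly with a low value. They report only what shows in the picture. A call takes as long as a camera call. They do not tell look-alikes from the thing itself.
- cams.boxes_of(camera, thing): "rect" ([centre column, centre row, width, height] in pixels, round what is visible of it).
- cams.cut_out(camera, thing): "pixels" (480x640 bool, what is visible of it) and "rect" ([centre column, centre row, width, height] in pixels, round what is visible of it).
The state is a dict: "t": time; "qpos": joint angles; "qvel": joint speeds; "joint_torque": joint torques, N m; "ee_pos": TCP position; "orientation": TCP orientation; "ft_force": force on the tool from outside, world axes, zero at the start; "moment": the same for the moment, N m; "width": finger opening in mm; "grasp_force": force on a finger pad.
Only numpy, scipy, OpenCV 4.12 (cv2) and the standard library are available. Lean on these libraries where they do the work, as an engineer would, in place of code of your own. Each camera call takes 0.05 s, during which the arm holds its last target. There are 200 camera calls.

TASK

The steel gear lying in front of the sorting rack has measured as class three. Count the gaps with your fingertips along the rack's back rail, starting at the red end: touch the rail behind the first gap, then the second, then the third. Then push the gear along the bench into that third gap until it rests against the back rail, without lifting it or disturbing anything else on the bench.

Things in the scene. Friction and masses are not known exactly. Their poses are not given: they have to be found in the camera images.
- rack: fixed aluminium sorting rack without a floor: six gaps side by side, open above and at the front (-x, robot side). Origin on the bench under its middle; x runs into the gaps, y along the row. Gaps 48 mm wide, centred at y = -130, -78, -26, 26, 78, 130 mm; dividers between them 4 mm thick, 24 mm high, round-nosed, from x = -43 mm (mouth) to 33 mm. The gear slides in on the bench itself
- rail: back rail closing the gaps: fixed flat-topped aluminium bar 308 mm long (y), 16 mm deep (x), 34 mm high, higher than dividers and gears; a blank white card behind each gap. Origin on the bench under its middle, at rack x = 41 mm (front face at 33 mm); axes as the rack's. A touch counts for the gap where the point midway between the fingertips lies, so keep the fingers together
- cheek_red: red end plate of the rack, fixed, 92 mm (x) by 8 mm (y) by 44 mm high; it is at the rack's +y end or at its -y end (rack y = 158 or -158 mm), and the gaps are counted from it. Origin on the bench, in the middle of its thickness, at rack x = 0; axes parallel to the rack's
- cheek_grey: grey end plate, like the red one, at the other end of the rack
- red_end (a point): point on the red end plate on the line along the middle of the rail, at the height of the rail's top (34 mm). Along the rail from here the middles of the first, second and third gap are 28, 80 and 132 mm away
- gear: bright steel gear with a brass hub, lying flat on the bench in front of the rack, loose, about 0.17 kg: 42 mm over the teeth, toothed part 18 mm high, hub 22 mm across up to 21.5 mm. Collides as a plain cylinder. Origin: centre of its underside. Against the rail its centre is at rack x = 12 mm
- gear_brass: brass gear, same size as the steel gear, lying flat in one of the gaps of the rack; leave it alone. Origin: centre of its underside
- gear_black: black plastic gear with grey hub, same size as the steel gear, lying flat in one of the gaps of the rack; leave it alone. Origin: centre of its underside
- gear_blue: blue plastic gear with steel hub, same size as the steel gear, lying flat in one of the gaps of the rack; leave it alone. Origin: centre of its underside
- ring_gauge: steel ring, 54 mm across, 28 mm bore, 20 mm high, lying on the bench near one front corner of the rack; leave it alone. Origin: centre of its underside
- plug_gauge: steel plug gauge standing upright, foot 32 mm across, 50 mm high, near the other front corner of the rack; leave it alone. Origin: centre of its underside
- ball_stand: calibration ball (white, 25 mm) on a thin stem on a round dark foot 56 mm across, 96 mm high, to the left of the rack; leave it alone. Origin: centre of its underside
- clear_case: clear plastic pin case 70 by 100 by 22 mm, to the right of the rack; leave it alone. Origin: centre of its underside
- pendant: white joystick pendant 110 by 205 mm, 77 mm high at the stick, to the left; leave it alone. Origin on its underside
Things that resemble listed ones, but are neither listed nor needed, are in the scene too. Leave any green look-alike of the gear alone.

How it is judged:
By the outcome, as a careful person would: the job done as asked, in the order asked, and still so for the second after the job is handed in, with the robot touching nothing.
It also fails if it takes over 59 s, if anything falls off the work surface, if the arm or the gripper's body presses on something with over 40 N, if the wrist force passes 120 N, or if a joint passes its speed limit or range.

## Working session

There is one attempt and no reset: what is moved stays moved. The work goes in short steps, Python scripts to look and compute and a tool call to move; the robot and the scene stay as the last step left them, time stands still between calls to the robot, and variables do not carry over. Pictures are saved under pics/ and viewed, at most 13 in all, crops included, and the job is handed in when it is done.

Besides the shell and the picture viewer there is one more tool, called in YAML: its name, and indented under it one key for each argument. move_arm: Moves the arm, as the interface text tells. Its arguments: {"type":"object","properties":{"steps":{"type":"array"}},"required":["steps"]}

```bash
mkdir -p pics
cat > h.py <<'E'
import numpy as np, cv2
from workcell import ctrl, cams
def ray(im,u,v):
    K=np.array(im["camera_matrix"]);k=im["k1"]
    d=np.array([(u-K[0,2])/K[0,0],(v-K[1,2])/K[1,1]]);s=d.copy()
    for _ in range(30): s=d/(1+k*(s@s))
    return np.array(im["rotation"])@np.array([s[0],s[1],1.])
def at(im,u,v,z):
    r=ray(im,u,v);o=np.array(im["xyz"]);return (o+r*(z-o[2])/r[2])[:2]
def proj(im,p):
    c=np.array(im["rotation"]).T@(np.array(p,float)-np.array(im["xyz"]));s=c[:2]/c[2]
    s=s*(1+im["k1"]*(s@s));K=np.array(im["camera_matrix"]);return s*[K[0,0],K[1,1]]+K[:2,2]
E
python3 - <<'E'
from h import *
for n in("top","side"):
    im=cams.get_image(n);cv2.imwrite(f"pics/{n}0.png",im["image"][:,:,::-1]);print(n,im["xyz"],np.round(im["rotation"],3).tolist(),im["camera_matrix"],im["k1"])
    for t in("gear","cheek_red","cheek_grey","rail","ring_gauge","plug_gauge"):
        print(t,[(round(b["p"],2),np.round(b["rect"]).tolist()) for b in cams.boxes_of(n,t)][:4])
o=ctrl.get_obs();print(o)
E
```

```text
top [ 440.54379231   52.91896372 1098.10094499] [-2.14, 2.202, -0.109] [[486.62649808   0.         313.43452429]
 [  0.         486.62649808 240.97020216]
 [  0.           0.           1.        ]] -0.09010576340827321
gear [(0.58, [254.0, 280.0, 16.0, 23.0]), (0.5, [301.0, 254.0, 19.0, 20.0])]
cheek_red [(0.54, [397.0, 204.0, 8.0, 41.0])]
cheek_grey [(0.6, [258.0, 218.0, 8.0, 46.0]), (0.42, [396.0, 203.0, 10.0, 44.0])]
rail [(0.89, [326.0, 191.0, 139.0, 30.0])]
ring_gauge [(0.95, [432.0, 235.0, 21.0, 22.0]), (0.37, [327.0, 191.0, 139.0, 26.0])]
plug_gauge [(0.49, [229.0, 255.0, 18.0, 14.0])]
side [ 215.08989779 1121.06370734 1008.81214059] [-0.381, 2.718, -1.231] [[572.22613132   0.         324.09059358]
 [  0.         572.22613132 236.13572093]
 [  0.           0.           1.        ]] -0.012430957363079179
gear [(0.71, [343.0, 284.0, 16.0, 16.0]), (0.51, [336.0, 250.0, 16.0, 18.0])]
cheek_red [(0.69, [318.0, 193.0, 35.0, 18.0]), (0.22, [351.0, 185.0, 14.0, 13.0])]
cheek_grey [(0.63, [290.0, 268.0, 30.0, 19.0]), (0.45, [318.0, 194.0, 32.0, 17.0])]
rail [(0.8, [287.0, 232.0, 38.0, 80.0])]
ring_gauge [(0.53, [351.0, 182.0, 18.0, 13.0])]
plug_gauge [(0.76, [310.0, 292.0, 13.0, 22.0])]
{'t': 0.7, 'qpos': array([ 1.15897736e+00,  4.23048312e-01,  1.62990507e+00, -5.40300798e-06,
        1.08860697e+00, -1.89993977e-02]), 'qvel': array([ 0.00154761, -0.00218403, -0.00012932,  0.00187879, -0.00133805,
       -0.00113527]), 'joint_torque': array([-7.47423692e-04, -5.44421947e+01, -2.74004889e+01,  6.44093379e-02,
        1.68164656e-02, -2.82645834e-05]), 'ee_pos': array([239.21725114, 577.3899022 , 222.70536486]), 'orientation': array([6.13073832e-01, 3.08118031e+00, 4.79627804e-05]), 'ft_force': array([-0.23482863,  0.57221577,  0.07514925]), 'moment': array([-0.03166563, -0.02166959,  0.02229142]), 'grasp_force': 0.0, 'width': 87.64176641243873}
```

View pics/top0.png

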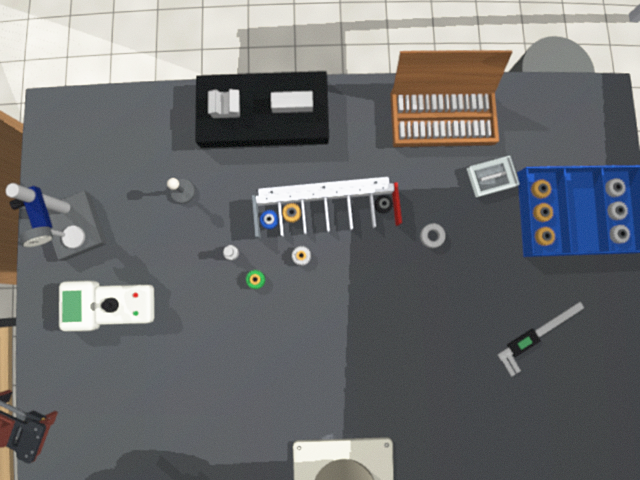

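View pics/side0.png

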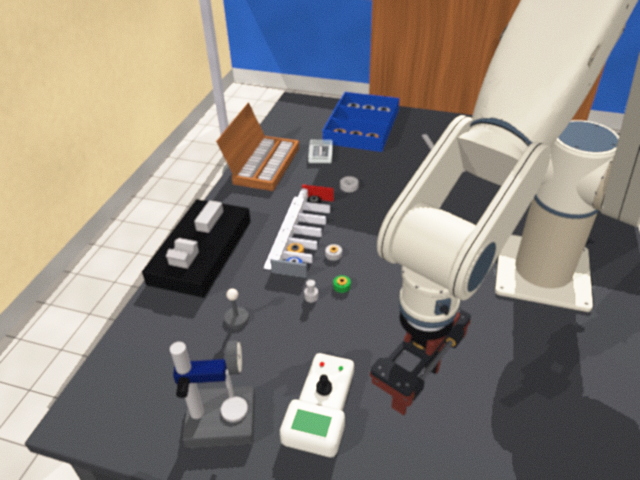

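The top view shows the red cheek at the right (397,203), i.e. -y, and the steel gear at (301,255), with a green look-alike at (255,279). Gap 1 holds black, gaps 2–4 are empty, gap 5 brass and gap 6 blue. The plug gauge is at (230,253) and the ring at (432,235).

```bash
sed -i 's/np.array(im\["rotation"\])/cv2.Rodrigues(np.array(im["rotation"],float))[0]/g' h.py
python3 - <<'E'
from h import *
im=cams.get_image("top")
c=im["image"][165:295,215:450,::-1];cv2.imwrite("pics/c1.png",cv2.resize(c,None,fx=3.4,fy=3.4,interpolation=cv2.INTER_CUBIC))
s=cams.get_image("side")
c=s["image"][170:310,250:375,::-1];cv2.imwrite("pics/c2.png",cv2.resize(c,None,fx=4.2,fy=4.2,interpolation=cv2.INTER_CUBIC))
for n,i,z in(("top",im,34),("side",s,34)):
  for t,z in(("rail",34),("cheek_red",44),("cheek_grey",44),("gear",18),("ring_gauge",20),("plug_gauge",50)):
    for m in cams.cut_out(n,t)[:3]:
      p=np.argwhere(m["pixels"])[:,::-1].astype(np.float32)
      w=np.array([at(i,*q,z) for q in p],np.float32);r=cv2.minAreaRect(w)
      print(n,t,round(m["p"],2),np.round(r[0]),np.round(r[1]),round(r[2],1),"mean",w.mean(0).round(1))
E
```

```text
top rail 0.88 [657.  21.] [ 38. 303.] 4.1 mean [657.3  20.4]
top cheek_red 0.78 [ 621. -135.] [92. 15.] 3.0 mean [ 618.  -135.3]
top cheek_red 0.65 [597. 146.] [40. 35.] 88.4 mean [596.2 146.1]
top cheek_grey 0.66 [603. 175.] [88. 10.] 5.9 mean [603.8 175.5]
top cheek_grey 0.61 [ 550. -210.] [49. 46.] 88.4 mean [ 550.9 -210.1]
top gear 0.68 [ 627. -109.] [41. 41.] 87.6 mean [ 627.4 -109.3]
top gear 0.62 [466. 182.] [39. 41.] 43.8 mean [467.  181.5]
top gear 0.6 [519.  80.] [38. 42.] 88.4 mean [518.4  79.3]
top ring_gauge 0.8 [ 553. -216.] [52. 55.] 42.4 mean [ 552.8 -216.1]
top plug_gauge 0.53 [525. 230.] [31. 29.] 43.9 mean [525.7 230.2]
side rail 0.78 [648.  42.] [ 38. 331.] 3.6 mean [649.1  47. ]
side cheek_red 0.71 [ 613. -106.] [100.  69.] 6.8 mean [ 605.7 -112.2]
side cheek_grey 0.62 [593. 200.] [99. 47.] 3.4 mean [592.6 200.1]
side gear 0.74 [461. 193.] [39. 60.] 15.4 mean [461.3 193.1]
side gear 0.62 [511.  91.] [38. 49.] 15.3 mean [510.3  91.9]
side gear 0.2 [654.  22.] [ 39. 334.] 3.5 mean [655.1  29.8]
side ring_gauge 0.5 [ 546. -204.] [50. 70.] 15.1 mean [ 546.5 -202.6]
side plug_gauge 0.64 [516. 263.] [28. 70.] 17.9 mean [515.5 266.6]
```

View pics/c1.png

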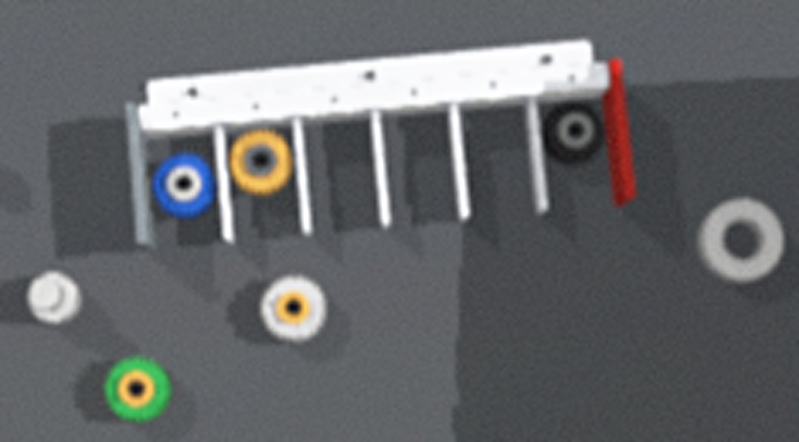

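View pics/c2.png

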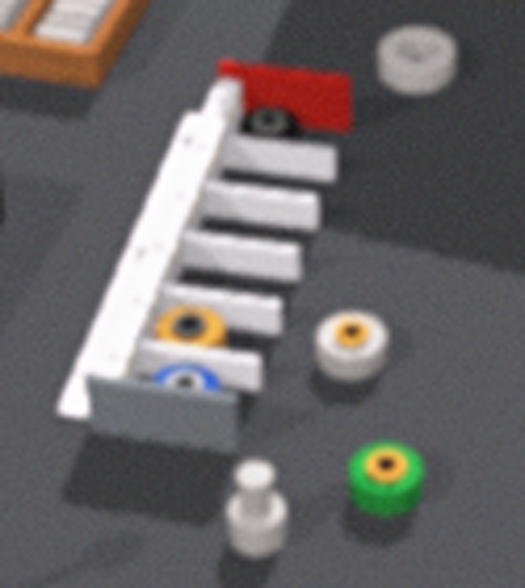

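Crop 1 shows five divider noses at about (229,240), (307,233), (386,224), (464,217) and (543,211), with a two-strip white rail behind them. I'll fit the rack pose to the noses and overlay the model.

```bash
cat > fit.py <<'E'
from h import *
from scipy.optimize import least_squares
T=cams.get_image("top");S=cams.get_image("side")
ys=[104,52,0,-52,-104]
tp=[(229,240),(307,233),(386,224),(464,217),(543,211)]
sp=[(262,358),(282,300),(301,244),(319,198),(336,148)]
def P(q,x,y,z):
    c,s=np.cos(q[2]),np.sin(q[2]);return [q[0]+c*x-s*y,q[1]+s*x+c*y,z]
L=[]
for y,a,b in zip(ys,tp,sp):
    L.append((T,(-43,y,24),np.array(a)/3.4+[215,165]));L.append((S,(-43,y,24),np.array(b)/4.2+[250,170]))
for m,w,k in((0,"top",L[::2]),(1,"side",L[1::2]),(2,"both",L)):
    r=least_squares(lambda q:np.concatenate([proj(i,P(q,*p))-u for i,p,u in k]),[615,20,.05]);print(w,r.x.round(3),r.fun.round(1))
q=r.x
out=[]
for im,o,f,sz in((T,(215,165),3.4,(130,235)),(S,(250,170),4.2,(140,125))):
    c=cv2.resize(im["image"][o[1]:o[1]+sz[0],o[0]:o[0]+sz[1],::-1],None,fx=f,fy=f,interpolation=cv2.INTER_CUBIC)
    def l(ps,col):
        cv2.polylines(c,[np.array([(proj(im,P(q,*p))-o)*f for p in ps]).round().astype(int)],True,col,1)
    l([(33,-154,34),(49,-154,34),(49,154,34),(33,154,34)],(0,0,255))
    l([(33,-154,0),(33,154,0)],(255,0,255))
    for y in ys:l([(-43,y,24),(33,y,24)],(0,200,0))
    for y in(158,-158):l([(-46,y,44),(46,y,44)],(255,255,0))
    out.append(c)
cv2.imwrite("pics/o1.png",out[0]);cv2.imwrite("pics/o2.png",out[1])
for y in(-130,-78,-26):print("rail",y,np.round(P(q,41,y,34),1))
print("gear rest",P(q,12,-26,0),"mouth",P(q,-43,-26,0))
E
python3 fit.py
```

```text
top [6.11273e+02 1.89180e+01 6.60000e-02] [-0.4 -0.  -0.1 -0.2 -0.   0.3  0.3  0.2  0.2 -0.3]
side [6.07766e+02 1.95680e+01 6.30000e-02] [ 0.  -0.3 -0.   0.1 -0.   0.7 -0.  -0.5  0.  -0.1]
both [6.0992e+02 1.8905e+01 6.6000e-02] [-0.4  0.6 -0.6 -0.6 -0.1  0.4 -0.7 -0.2 -0.   0.9 -0.7  0.4  0.3  0.8
 -0.7 -0.8  0.3  0.4 -0.7 -0.4]
rail -130 [ 659.4 -108.1   34. ]
rail -78 [656.  -56.2  34. ]
rail -26 [652.5  -4.3  34. ]
gear rest [np.float64(623.6044024802001), np.float64(-6.249542374604054), 0] mouth [np.float64(568.7235489308387), np.float64(-9.867817335624096), 0]
```

View pics/o1.png

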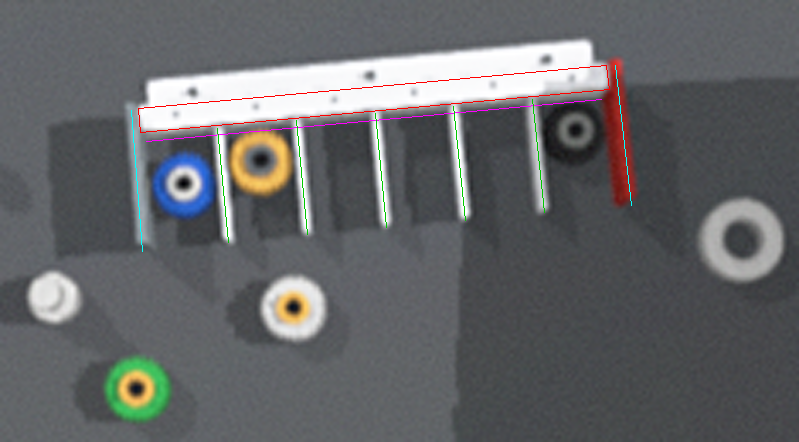

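View pics/o2.png

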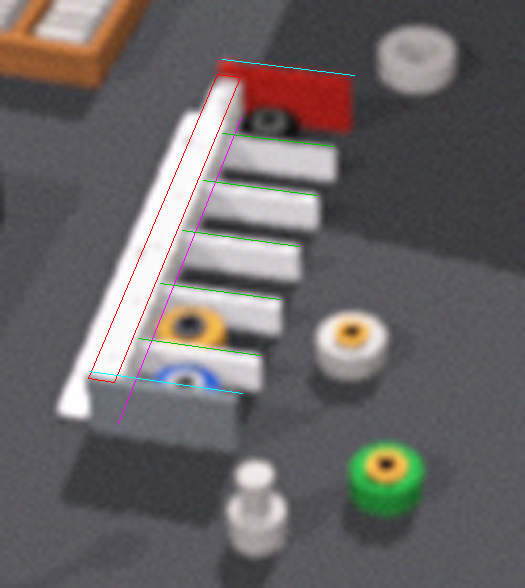

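The overlay fits: dividers, rail and cheeks agree within about 2 mm. The extra strip behind the rail is a low foot. Rack is at about (610, 19) with yaw 0.066. Now I turn the tool, close the fingers and go above rail gap 1 at (659,-108).

move_arm:
  steps:
    - [[0,0,0],-0.88,1]
    - [[0,0,0],-0.88,1]
    - [[0,0,0],-0.88,1]
    - [[0,0,0],-0.88,1]
    - [[0,0,0],-0.88,1]
    - [[0,0,0],-0.88,1]
    - [[-0.5,-0.95,0],0,1]
    - [[-0.5,-0.95,0],0,1]
    - [[-0.5,-0.95,0],0,1]
    - [[-0.5,-0.95,0],0,1]
    - [[-0.5,-0.95,0],0,1]
    - [[-0.5,-0.95,0],0,1]
    - [[-0.5,-0.95,0],0,1]
    - [[-0.5,-0.95,0],0,1]
    - [[-0.5,-0.95,0],0,1]
    - [[-0.5,-0.95,0],0,1]
    - [[-0.5,-0.95,0],0,1]
    - [[-0.5,-0.95,0],0,1]
    - [[-0.5,-0.95,0],0,1]
    - [[-0.5,-0.95,0],0,1]

```text
t: 3.17
ee_pos: [437.0, 256.4, 222.9]
orientation: [-0.107, 3.139, 0.0]
ft_force: [0.2, 1.0, -0.0]
width: 0.3
grasp_force: 0.0
```

move_arm:
  steps:
    - [[-0.5,-0.95,0],0,1]
    - [[-0.5,-0.95,0],0,1]
    - [[-0.5,-0.95,0],0,1]
    - [[-0.5,-0.95,0],0,1]
    - [[-0.5,-0.95,0],0,1]
    - [[-0.5,-0.95,0],0,1]
    - [[-0.5,-0.95,0],0,1]
    - [[-0.5,-0.95,0],0,1]
    - [[-0.5,-0.95,0],0,1]
    - [[-0.5,-0.95,0],0,1]
    - [[-0.5,-0.95,0],0,1]
    - [[-0.5,-0.95,0],0,1]
    - [[-0.5,-0.95,0],0,1]
    - [[-0.5,-0.95,0],0,1]
    - [[-0.5,-0.95,0],0,1]
    - [[-0.5,-0.95,0],0,1]
    - [[0,0,0],0,1]
    - [[0,0,0],0,1]

```text
t: 4.67
ee_pos: [661.9, -109.0, 222.3]
orientation: [0.104, -3.14, -0.0]
ft_force: [-0.8, 1.6, -0.3]
width: 0.4
grasp_force: 0.0
```

move_arm:
  steps:
    - [[0.1,0.04,1],0,1]
    - [[0,0,1],0,1]
    - [[0,0,1],0,1]
    - [[0,0,1],0,1]
    - [[0,0,1],0,1]
    - [[0,0,1],0,1]
    - [[0,0,1],0,1]
    - [[0,0,0],0,1]
    - [[0,0,0],0,1]

```text
t: 5.42
ee_pos: [657.7, -106.0, 46.8]
orientation: [0.108, -3.136, -0.001]
ft_force: [0.2, 0.2, -0.4]
width: 0.7
grasp_force: 0.0
```

Run:
```python
from h import *
o=ctrl.get_obs();print(o["ee_pos"],o["ft_force"])
out=[]
for n,(x,y,w,h),f in(("top",(300,150,130,100),3),("side",(240,130,130,130),2.9)):
    c=cams.get_image(n)["image"][y:y+h,x:x+w,::-1];out.append(cv2.resize(c,(395,int(h*395/w)),interpolation=cv2.INTER_CUBIC))
H=max(c.shape[0] for c in out)
cv2.imwrite("pics/t1.png",np.hstack([cv2.copyMakeBorder(c,0,H-c.shape[0],0,0,0) for c in out]))
```

```text
[ 657.71721595 -105.96481498   46.78004385] [ 0.19234802  0.17880052 -0.40816938]
```

View pics/t1.png

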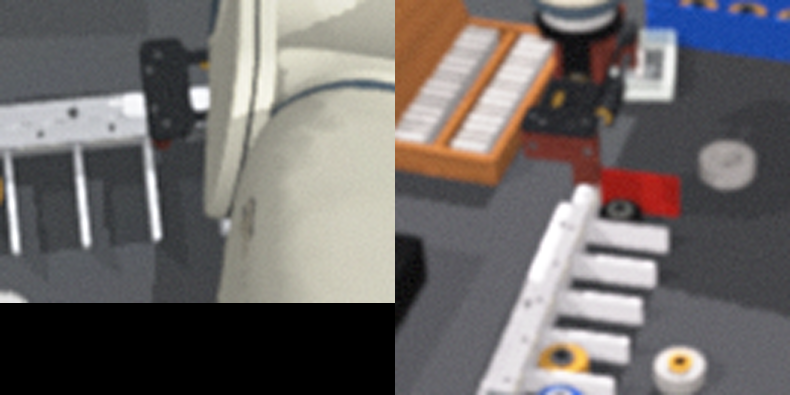

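The picture shows the shut fingertips just above the rail at its red end, left of the red plate in the side crop. Now I press lightly.

move_arm:
  steps:
    - [[0,0,0.2],0,1]
    - [[0,0,0.15],0,1]
    - [[0,0,0.06],0,1]
    - [[0,0,0.06],0,1]
    - [[0,0,0],0,1]
    - [[0,0,0],0,1]

```text
t: 6.02
ee_pos: [659.2, -107.2, 36.0]
orientation: [-0.107, 3.14, -0.0]
ft_force: [0.9, -1.2, -0.3]
width: 0.4
grasp_force: 0.0
```

move_arm:
  steps:
    - [[0,0,0.04],0,1]
    - [[0,0,0.04],0,1]
    - [[0,0,0.04],0,1]
    - [[0,0,0],0,1]
    - [[0,0,0],0,1]

```text
t: 6.43
ee_pos: [659.4, -107.2, 34.3]
orientation: [-0.107, 3.139, -0.0]
ft_force: [-3.1, -0.2, 10.7]
width: 0.3
grasp_force: 5.5
```

Contact: 10.7 N at z = 34.3, as expected. On to gap 2 (lift, +52 mm along tool y, lower).

move_arm:
  steps:
    - [[0,0,-0.4],0,1]
    - [[0,0,-0.4],0,1]
    - [[0,0.7,0],0,1]
    - [[0,0.7,0],0,1]
    - [[0,0.68,0],0,1]
    - [[0,0,0],0,1]
    - [[0,0,0.4],0,1]
    - [[0,0,0.2],0,1]
    - [[0,0,0.12],0,1]
    - [[0,0,0.04],0,1]
    - [[0,0,0.04],0,1]
    - [[0,0,0],0,1]
    - [[0,0,0],0,1]

```text
t: 7.52
ee_pos: [655.2, -56.0, 34.3]
orientation: [0.105, -3.139, -0.001]
ft_force: [-7.3, 2.2, 16.2]
width: 0.1
grasp_force: 8.5
```

Touched at gap 2 (target (656,-56)). Next, gap 3.

move_arm:
  steps:
    - [[0,0,-0.4],0,1]
    - [[0,0,-0.4],0,1]
    - [[0,0.7,0],0,1]
    - [[0,0.7,0],0,1]
    - [[0,0.68,0],0,1]
    - [[0,0,0],0,1]
    - [[0,0,0.4],0,1]
    - [[0,0,0.2],0,1]
    - [[0,0,0.12],0,1]
    - [[0,0,0.04],0,1]
    - [[0,0,0.04],0,1]
    - [[0,0,0],0,1]
    - [[0,0,0],0,1]

```text
t: 8.6
ee_pos: [651.6, -4.3, 34.3]
orientation: [0.105, -3.138, -0.0]
ft_force: [-7.2, 0.6, 18.5]
width: 0.5
grasp_force: 9.0
```

Three touches made in order. Now I lift, go beside the gear (its left, world ~(515,124)) and turn so that the fingers push along the row.

move_arm:
  steps:
    - [[0,0,-0.8],0,1]
    - [[0,0,-0.9],0,1]
    - [[0,0,-0.9],0,1]
    - [[0.85,0.91,0],0,0.886]
    - [[0.85,0.91,0],0,0.886]
    - [[0.85,0.91,0],0,0.886]
    - [[0.85,0.91,0],0,0.886]
    - [[0.85,0.91,0],0,0.886]
    - [[0.87,0.93,0],0,0.886]

```text
t: 9.35
ee_pos: [514.1, 124.4, 97.5]
orientation: [0.104, -3.14, 0.0]
ft_force: [1.0, 0.1, 0.6]
width: 9.7
grasp_force: 0.0
```

move_arm:
  steps:
    - [[0,0,0],1,0.886]
    - [[0,0,0],1,0.886]
    - [[0,0,0],1,0.886]
    - [[0,0,0],1,0.886]
    - [[0,0,0],1,0.886]
    - [[0,0,0],1,0.886]
    - [[0,0,0],1,0.886]
    - [[0,0,0],1,0.886]
    - [[0,0,0],1,0.886]
    - [[0,0,0],1,0.886]
    - [[0,0,0],1,0.886]
    - [[0,0,0],1,0.886]
    - [[0,0,0],1,0.886]
    - [[0,0,0],1,0.886]
    - [[0,0,0],1,0.886]
    - [[0,0,0],1,0.886]
    - [[0,0,0],1,0.886]
    - [[0,0,0],1,0.886]
    - [[0,0,0],0,0.886]

```text
t: 10.93
ee_pos: [515.2, 123.7, 97.5]
orientation: [-2.149, -2.291, 0.001]
ft_force: [-0.6, -0.2, 0.4]
width: 9.7
grasp_force: 0.0
```

```bash
cat > gear.py <<'E'
from h import *
q=np.array([609.9,18.9,.066]);c,s=np.cos(q[2]),np.sin(q[2]);R=np.array([[c,s],[-s,c]])
o=ctrl.get_obs();print(o["t"],o["ee_pos"],o["orientation"],o["width"],"TCP rack",(R@(o["ee_pos"][:2]-q[:2])).round(1))
for n in("top","side"):
    im=cams.get_image(n)
    for m in cams.boxes_of(n,"gear"):
        w=at(im,*m["rect"][:2],11);print(n,round(m["p"],2),np.round(m["rect"],1),w.round(1),"rack",(R@(w-q[:2])).round(1))
E
python3 gear.py
```

```text
10.9333 [515.17859048 123.74817071  97.45391292] [-2.14921056e+00 -2.29098325e+00  9.59790315e-04] 9.738065601503429 TCP rack [-87.6 110.9]
side 0.76 [334.4 252.4  19.7  15.5] [511.2  83.2] rack [-94.3  70.7]
side 0.69 [343.6 283.7  16.2  19. ] [459.6 184.7] rack [-139.   175.4]
```

Run:
```python
from h import *
q=np.array([609.9,18.9,.066]);c,s=np.cos(q[2]),np.sin(q[2]);R=np.array([[c,s],[-s,c]])
for n,p in(("top",np.array([293,308])/3.4+[215,165]),("side",np.array([351,331])/4.2+[250,170])):
    w=at(cams.get_image(n),*p,21.5);print(n,w,R@(w-q[:2]))
```

```text
top [515.88927682  78.26036566] [-89.8911017   65.43132981]
side [513.73284908  81.70311003] [-91.81577824  69.00879952]
```

move_arm:
  steps:
    - [[0,-0.13,0.9],0,0.886]
    - [[0,0,0.9],0,0.886]
    - [[0,0,0.9],0,0.886]
    - [[0,0,0.6],0,0.886]
    - [[0,0,0.28],0,0.886]
    - [[0,0,0],0,0.886]
    - [[-0.2,0,0],0,0.886]
    - [[-0.2,0,0],0,0.886]
    - [[-0.2,0,0],0,0.886]
    - [[-0.2,0,0],0,0.886]
    - [[-0.2,0,0],0,0.886]
    - [[-0.2,0,0],0,0.886]
    - [[-0.2,0,0],0,0.886]
    - [[-0.2,0,0],0,0.886]
    - [[-0.2,0,0],0,0.886]
    - [[-0.2,0,0],0,0.886]
    - [[0,0,0],0,0.886]

```text
t: 12.65
ee_pos: [515.1, 73.5, 8.3]
orientation: [-2.145, -2.295, 0.001]
ft_force: [-0.2, -0.2, -0.1]
width: 10.2
grasp_force: 0.0
```

```bash
python3 gear.py
python3 - <<'E'
from h import *
im=cams.get_image("side");cv2.imwrite("pics/s3.png",cv2.resize(im["image"][150:330,250:430,::-1],None,fx=3.3,fy=3.3,interpolation=cv2.INTER_CUBIC))
E
```

```text
12.65 [515.12391531  73.50641435   8.33385973] [-2.14525255e+00 -2.29500708e+00  7.60405575e-04] 10.20000297005406 TCP rack [-91.   60.7]
top 0.61 [250.7 279.8  10.6  17.9] [465.6 192.6] rack [-132.5  182.8]
side 0.49 [342.4 283.2  17.9  15.9] [462.9 183.9] rack [-135.8  174.3]
```

View pics/s3.png

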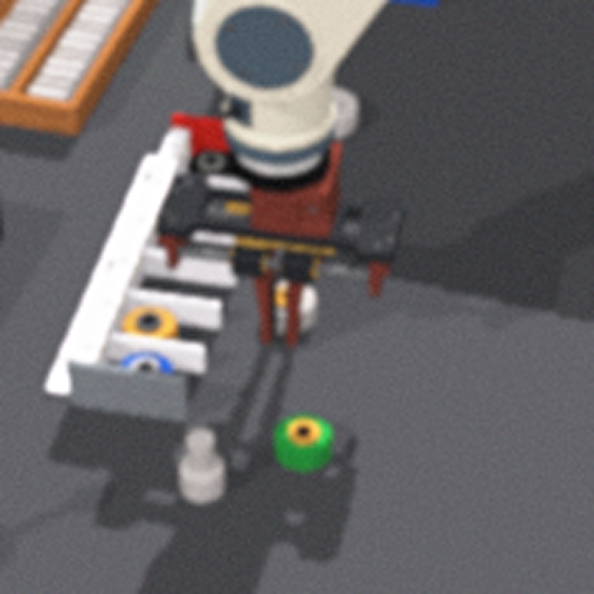

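The side crop shows the gear (hub ~(287,297)) centred ahead of the two fingertips (265/293, 340). I continue the push.

move_arm:
  steps:
    - [[-0.2,0,0],0,0.886]
    - [[-0.2,0,0],0,0.886]
    - [[-0.2,0,0],0,0.886]
    - [[-0.2,0,0],0,0.886]
    - [[-0.2,0,0],0,0.886]
    - [[-0.2,0,0],0,0.886]
    - [[-0.2,0,0],0,0.886]
    - [[-0.2,0,0],0,0.886]
    - [[-0.2,0,0],0,0.886]
    - [[-0.2,0,0],0,0.886]
    - [[-0.1,0,0],0,0.886]
    - [[0,0,0],0,0.886]
    - [[0,0,0],0,0.886]

```text
t: 13.98
ee_pos: [518.9, 21.9, 8.5]
orientation: [2.145, 2.295, 0.0]
ft_force: [-0.1, -0.4, -0.7]
width: 10.0
grasp_force: 0.0
```

move_arm:
  steps:
    - [[0.5,0,0],0,0.886]
    - [[0.5,0,0],0,0.886]
    - [[0,0,-1],0,0.886]
    - [[0,0,-1],0,0.886]
    - [[0,0,-1],0,0.886]
    - [[0.9,-0.9,-0.6],0,0.886]
    - [[0.9,-0.9,0],0,0.886]
    - [[0,-0.9,0],-1,0.886]
    - [[0,0,0],-1,0.886]
    - [[0,0,0],-1,0.886]
    - [[0,0,0],-1,0.886]
    - [[0,0,0],-1,0.886]
    - [[0,0,0],-1,0.886]
    - [[0,0,0],-1,0.886]
    - [[0,0,0],-1,0.886]

```text
t: 15.23
ee_pos: [446.4, 88.7, 98.5]
orientation: [-1.222, -2.894, -0.0]
ft_force: [-0.8, 0.5, -0.2]
width: 10.3
grasp_force: 0.0
```

move_arm:
  steps:
    - [[0,0,0],-1,0.886]
    - [[0,0,0],-1,0.886]
    - [[0,0,0],-1,0.886]
    - [[0,0,0],-1,0.886]
    - [[0,0,0],-1,0.886]
    - [[0,0,0],-1,0.886]
    - [[0,0,0],-1,0.886]
    - [[0,0,0],-1,0.886]
    - [[0,0,0],-1,0.886]
    - [[0,0,0],-1,0.886]
    - [[0,0,0],0,0.886]

```text
t: 16.15
ee_pos: [446.4, 88.6, 98.5]
orientation: [0.114, -3.14, -0.0]
ft_force: [-0.4, 0.8, -0.2]
width: 10.0
grasp_force: 0.0
```

```bash
python3 gear.py
python3 - <<'E'
from h import *
im=cams.get_image("side");cv2.imwrite("pics/s4.png",cv2.resize(im["image"][150:300,250:400,::-1],None,fx=4,fy=4,interpolation=cv2.INTER_CUBIC))
E
```

```text
16.15 [446.39402967  88.55699201  98.46716843] [ 1.13605337e-01 -3.13951808e+00 -6.70431868e-05] 9.956374661987848 TCP rack [-158.6   80.3]
top 0.74 [338.5 251.   19.4  18.6] [524.6  -5.4] rack [-86.8 -18.6]
top 0.69 [292.1 213.3  18.5  20.8] [612.9  96.5] rack [ 8.1 77.3]
side 0.73 [342.3 282.6  12.2  16.7] [463.6 182. ] rack [-135.2  172.4]
side 0.65 [340.9 229.   17.5  14.2] [519.3 -10.6] rack [-92.4 -23.4]
side 0.53 [287.9 230.7  40.5  77.9] [654.7  33.7] rack [45.7 11.8]
```

View pics/s4.png

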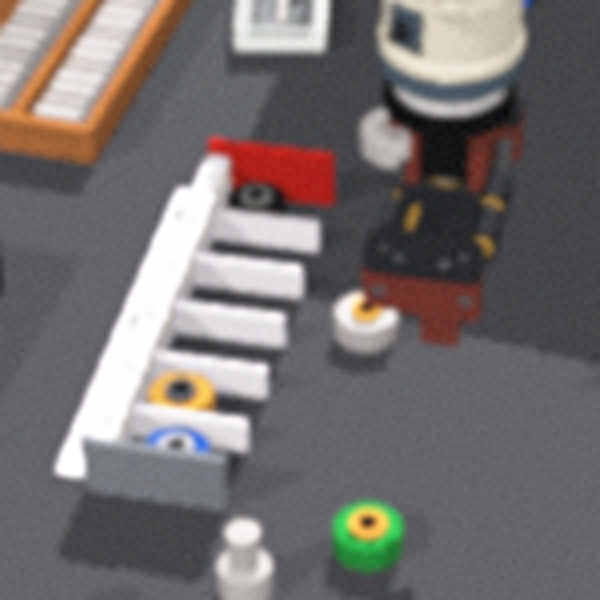

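The gear, at crop (365,322), now lies in front of gap 3 at about rack (-90.5,-21.5). That is about 4.5 mm short of the gap axis, so I'll correct it with a slightly oblique push before the mouth.

move_arm:
  steps:
    - [[-0.12,-0.8,0],0,0.886]
    - [[-0.12,-0.8,0],0,0.886]
    - [[-0.12,-0.8,0],0,0.886]
    - [[-0.12,-0.8,0],0,0.886]
    - [[-0.12,-0.8,0],0,0.886]
    - [[-0.12,-0.07,0],0,0.886]
    - [[0,0,0.9],0,0.886]
    - [[0,0,0.9],0,0.886]
    - [[0,0,0.9],0,0.886]
    - [[0,0,0.6],0,0.886]
    - [[0,0,0.32],0,0.886]
    - [[0,0,0],0,0.886]
    - [[0,0,0],0,0.886]

```text
t: 17.48
ee_pos: [471.5, -12.6, 7.9]
orientation: [0.106, -3.139, -0.0]
ft_force: [0.4, 0.1, -0.2]
width: 9.7
grasp_force: 0.0
```

```bash
python3 gear.py
```

```text
17.4833 [471.53581778 -12.59589998   7.92985786] [ 1.06438742e-01 -3.13915034e+00 -1.33483040e-04] 9.669645929114813 TCP rack [-140.1  -22.3]
top 0.85 [255.2 280.4  20.4  18.8] [464.  182.5] rack [-134.8  172.9]
top 0.36 [180.6 190.9  25.7  25.5] [672.3 350.5] rack [ 84.1 326.7]
side 0.49 [344.1 283.5  13.   16.2] [458.6 183.8] rack [-140.1  174.5]
side 0.32 [292.  260.2   8.8   3.4] [606.9 139.7] rack [  5.  120.8]
```

move_arm:
  steps:
    - [[-0.2,0,0],0,0.886]
    - [[-0.2,0,0],0,0.886]
    - [[-0.2,0,0],0,0.886]
    - [[-0.2,0,0],0,0.886]
    - [[-0.2,-0.03,0],0,0.886]
    - [[-0.2,-0.03,0],0,0.886]
    - [[-0.2,-0.03,0],0,0.886]
    - [[-0.2,-0.03,0],0,0.886]
    - [[-0.2,-0.03,0],0,0.886]
    - [[0,0,0],0,0.886]
    - [[0,0,0],0,0.886]

```text
t: 18.6
ee_pos: [517.5, -13.7, 7.9]
orientation: [-0.107, 3.139, -0.0]
ft_force: [0.1, -1.1, 0.0]
width: 9.8
grasp_force: 0.0
```

```bash
python3 gear.py
python3 - <<'E'
from h import *
im=cams.get_image("side");cv2.imwrite("pics/s5.png",cv2.resize(im["image"][160:280,270:390,::-1],None,fx=5,fy=5,interpolation=cv2.INTER_CUBIC))
E
```

```text
18.6 [517.50970138 -13.70186434   7.93685715] [-1.06604047e-01  3.13861914e+00 -1.88729045e-04] 9.76391598595333 TCP rack [-94.3 -26.4]
top 0.49 [254.  280.9  17.2  19.6] [463.  185.2] rack [-135.6  175.7]
top 0.28 [324.1 207.2 142.7  61.3] [624.8  23.9] rack [15.2  4. ]
top 0.16 [326.3 192.8 138.   34.5] [657.7  17.9] rack [47.6 -4.2]
side 0.83 [343.9 282.9  18.1  15.1] [459.6 181.9] rack [-139.2  172.6]
```

View pics/s5.png

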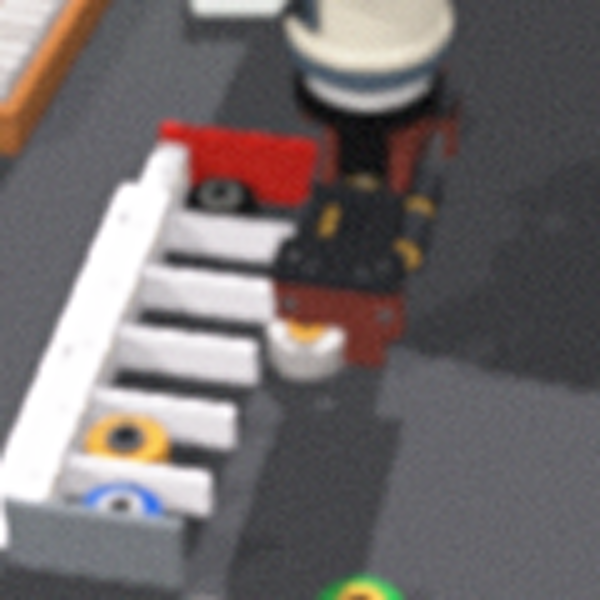

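The side crop shows the gear at (307,350), lined up with gap 3, between the second and third divider noses at (275,295) and (257,360). I push in.

move_arm:
  steps:
    - [[-0.15,0,0],0,0.886]
    - [[-0.15,0,0],0,0.886]
    - [[-0.15,0,0],0,0.886]
    - [[-0.15,0,0],0,0.886]
    - [[-0.15,0,0],0,0.886]
    - [[-0.15,0,0],0,0.886]
    - [[-0.15,0,0],0,0.886]
    - [[-0.15,0,0],0,0.886]
    - [[-0.15,0,0],0,0.886]
    - [[-0.15,0,0],0,0.886]

```text
t: 19.68
ee_pos: [554.5, -11.0, 7.9]
orientation: [0.107, -3.14, 0.0]
ft_force: [-1.4, 0.4, 0.7]
width: 10.0
grasp_force: 0.4
```

move_arm:
  steps:
    - [[-0.15,0,0],0,0.886]
    - [[-0.15,0,0],0,0.886]
    - [[-0.15,0,0],0,0.886]
    - [[-0.15,0,0],0,0.886]
    - [[-0.15,0,0],0,0.886]
    - [[-0.15,0,0],0,0.886]
    - [[-0.15,0,0],0,0.886]
    - [[-0.1,0,0],0,0.886]
    - [[0,0,0],0,0.886]

```text
t: 20.43
ee_pos: [583.7, -9.1, 8.0]
orientation: [-0.107, 3.139, -0.0]
ft_force: [0.7, 0.6, -0.6]
width: 9.8
grasp_force: 0.0
```

move_arm:
  steps:
    - [[-0.1,0,0],0,0.886]
    - [[-0.1,0,0],0,0.886]
    - [[-0.08,0,0],0,0.886]
    - [[0,0,0],0,0.886]
    - [[0,0,0],0,0.886]

```text
t: 20.85
ee_pos: [590.2, -8.6, 8.0]
orientation: [-0.107, 3.139, -0.0]
ft_force: [0.3, -0.2, 0.1]
width: 9.8
grasp_force: 0.0
```

move_arm:
  steps:
    - [[-0.05,0,0],0,0.886]
    - [[-0.05,0,0],0,0.886]
    - [[0,0,0],0,0.886]
    - [[0,0,0],0,0.886]

```text
t: 21.18
ee_pos: [592.3, -8.5, 7.9]
orientation: [-0.107, 3.14, -0.0]
ft_force: [-1.1, 0.6, 0.4]
width: 9.9
grasp_force: 0.4
```

move_arm:
  steps:
    - [[-0.05,0,0],0,0.886]
    - [[-0.05,0,0],0,0.886]
    - [[0,0,0],0,0.886]
    - [[0,0,0],0,0.886]

```text
t: 21.52
ee_pos: [595.0, -8.3, 7.9]
orientation: [-0.107, 3.139, -0.0]
ft_force: [-0.8, -0.7, 0.8]
width: 9.8
grasp_force: 0.3
```

move_arm:
  steps:
    - [[-0.04,0,0],0,0.886]
    - [[0,0,0],0,0.886]
    - [[0,0,0],0,0.886]

```text
t: 21.77
ee_pos: [595.7, -8.2, 7.9]
orientation: [0.107, -3.14, 0.0]
ft_force: [-1.3, -1.0, 0.6]
width: 9.7
grasp_force: 0.8
```

move_arm:
  steps:
    - [[-0.04,0,0],0,0.886]
    - [[-0.04,0,0],0,0.886]
    - [[0,0,0],0,0.886]
    - [[0,0,0],0,0.886]

```text
t: 22.1
ee_pos: [596.0, -8.2, 7.7]
orientation: [0.107, -3.136, -0.0]
ft_force: [-6.0, -1.5, 5.0]
width: 10.2
grasp_force: 3.4
```

move_arm:
  steps:
    - [[-0.04,0,0],0,0.886]
    - [[0,0,0],0,0.886]
    - [[0,0,0],0,0.886]

```text
t: 22.35
ee_pos: [596.1, -8.1, 7.6]
orientation: [0.107, -3.134, -0.0]
ft_force: [-9.1, -1.3, 6.9]
width: 10.3
grasp_force: 4.7
```

The gear is firmly against the rail: force rises with no further travel. I back out straight, lift and check.

move_arm:
  steps:
    - [[0.2,0,0],0,0.886]
    - [[0.5,0,0],0,0.886]
    - [[0.8,0,0],0,0.886]
    - [[0.9,0,0],0,0.886]
    - [[0.9,0,0],0,0.886]
    - [[0.9,0,-0.5],0,0.886]
    - [[0,0,-1],0,0.886]
    - [[0,0,-1],0,0.886]
    - [[0,0,-1],0,0.886]
    - [[0,0,-1],0,0.886]
    - [[0,0,-1],0,0.886]
    - [[0,0,0],0,0.886]

```text
t: 23.35
ee_pos: [497.6, -15.3, 150.0]
orientation: [-0.106, 3.13, -0.001]
ft_force: [1.5, 0.4, 0.4]
width: 9.8
grasp_force: 0.0
```

```bash
python3 gear.py
python3 - <<'E'
from h import *
im=cams.get_image("side");cv2.imwrite("pics/s6.png",cv2.resize(im["image"][160:320,250:400,::-1],None,fx=3.7,fy=3.7,interpolation=cv2.INTER_CUBIC))
E
```

```text
23.35 [497.64882148 -15.31723057 149.97559704] [-1.06456391e-01  3.13029513e+00 -1.23088360e-03] 9.784272145115969 TCP rack [-114.3  -26.7]
top 0.7 [254.1 279.6  16.2  22.2] [465.9 185. ] rack [-132.8  175.2]
top 0.47 [336.9 205.2  19.7  18.3] [628.5  -5.2] rack [ 17.  -25.3]
side 0.57 [343.6 285.   14.6  16.8] [458.5 188.9] rack [-139.9  179.7]
```

View pics/s6.png

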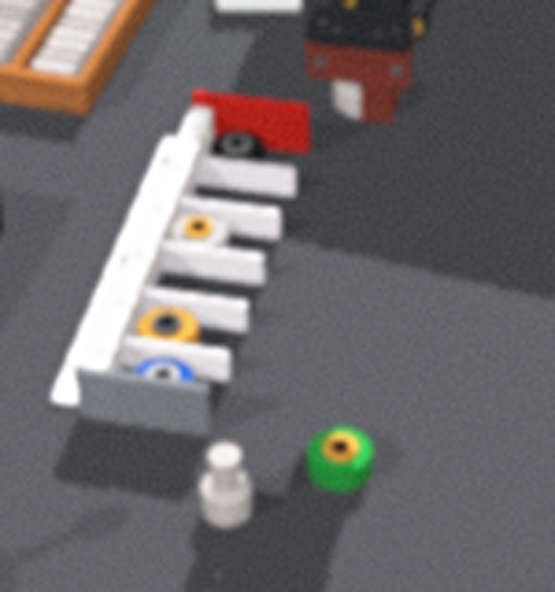

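The steel gear, at crop (198,230), sits in gap 3 against the rail. The brass, blue, black and green gears are where they were, and the robot is clear. Handing in.

```bash
python3 -c "
from workcell import ctrl
print(ctrl.close_job())"
```

```text
the job is handed in; nothing more can be done
None
```

I touched the rail behind gaps 1, 2 and 3 in order from the red end, then pushed the steel gear along the bench into gap 3 until it rested against the back rail; in the final side picture the other gears in the rack, the green look-alike and the plug gauge looked unmoved, and I handed the job in after about 23 s of robot time.

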